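# Set and lock the stop of a roller length gauge

### The arm

A 6-joint arm with a two-finger parallel gripper is mounted at the origin on the work surface. World frame = base frame: x ahead of the robot, y to its left, z up, the work surface at z = 0. Lengths are in m, angles in rad, forces in N, time in s.
With the tool pointing down it reaches from about 0.35 to 0.775 m from the base axis. Payload 5.5 kg.
Tool frame: the origin (TCP) lies on the centre line of the jaws, within the pads' length; the fingertips stand 11 mm ahead of it and the grasp point (between the pads) lies 8 mm behind it (env.nose_length is the distance from the TCP to the fingertips, in m); x points along the fingers, z is the direction in which the jaws open and shut, and the axes are right-handed (so a half turn about x gives the same grasp; the last joint's range is limited). The gripper opens to 85 mm and grips with 20 to 120 N. Pads are 22 mm wide; open, the fingers measure 114 mm over their backs; the gripper's body (76 mm by 85 mm) begins 54 mm behind the grasp point. The pads swing forward as they close: fully open they stand 13 mm farther back than shut.
Start: joints at [1.165, 0.313, 0.046, 1.304, 0, 1.431], TCP at [0.151, 0.555, 0.242] pointing down, gripper open.
Joint ranges: [-2.76, 2.76], [-0.86, 1.69], [-1.03, 1.26], [-2.2, 2.34], [-1.47, 1.5], [-3.14, 3.14]. Speed limits (rad/s): [2.57, 2.57, 3.14, 3.14, 3.14, 3.14].

### API

Orientations are given as a unit quaternion [w, x, y, z].
In Python, from workcell import env gives the robot as it stands. The module is installed in compiled form; this text tells all that it offers.
- The arm moves only by the tool step_arm, never from a script. Its argument "moves" is a list that holds one entry, the list of rows, each a list of 7 numbers: the turn, a rotation vector about the tool's x, y, z in rad, then the shift along the tool's x, y, z in m, then the opening, from 0 (shut) to 1 (fully open). In form: [[[rx, ry, rz, tx, ty, tz, grip], ...]]. A call has 1 to 12 rows; each row is the pose to reach, as a shift and turn from the pose measured when the call began, along the tool's axes at that moment; what a row does not reach only later rows make up. A row lasts 1/10 s, in which the tool goes at most 50 mm and 8.59 degrees, less where a joint would pass 70% of its speed; a pose out of reach is approached as far as the arm can. A call with a gripper value outside its range is refused whole. The fingers move at their own pace and stop on an object; "force" is the grip in N (left out, the last holds). Time passes only in rows, so rows that repeat a pose let the fingers close. It gives the time, the measured TCP pose, the force and the opening at its end, in the units of the state.
- env.get_state(): the state, without advancing time (a new reading comes with each control period).
- env.read_camera(name): name is "scene" or "top" or "wrist"; returns (picture, depth): 400x640x3 uint8, red, green, blue; 400x640 float32, m along the optical axis (not along the pixel's ray), 0 where there is no reading.
- env.get_calibration(name): a dict with "mtx" (3x3 intrinsics, pixels), "camera_from_world" (4x4, takes a point from world to camera coordinates); the wrist camera has in their place "T_tool_cam" (4x4, takes a point from camera to tool coordinates, whose origin is the TCP and whose axes are the tool frame's). Camera axes: x right, y down, z forward; pixel columns grow to the right and rows downward; lengths in m; the calibration is good to about 2 mm. The wrist camera is an equidistant fisheye: a pixel r from the principal point sees the ray r / f radians off the axis. A picture is of the moment at which its call begins: read the wrist's pose just before it. get_calibration takes no time and is no camera call.
- env.hand_in(): hands the job in, once; it reports no verdict.
Trained networks look in the newest picture that a camera, given by its name, has taken for a name from the list of things; names that differ only in an ending like _2 or _b are one class to them, and where a whole thing is asked for, a point or a joint stands for the part that bears it (a point fixed in the world has none). Each returns a list of dicts, best first, with "confidence" (0 to 1); they miss things now and then, are a little off and sometimes report something else, mostly with a low value. They report only what shows in the picture. A call takes as long as a camera call.
- env.boxes_of(camera, thing): "uv" ([column, row] in pixels, amid what is visible of it).
- env.silhouettes(camera, thing): "mask" (400x640 bool, what is visible of it) and "uv" ([column, row] in pixels, amid what is visible of it).
The state is a dict: "clock": time; "joint_pos": joint angles; "qvel": joint speeds; "tau": joint torques, N m; "tcp_pos": TCP position; "orientation": TCP orientation; "wrist_force": force on the tool from outside, world axes, zero at the start; "ft_torque": the same for the moment, N m; "finger_gap": finger opening in m.
Only numpy, scipy, OpenCV 4.12 (cv2) and the standard library are available. Lean on these libraries where they do the work, as an engineer would, in place of code of your own. Each camera call takes 0.05 s, during which the arm holds its last target.

### The job

On the bench gauge, push the sliding stop along its rail with a fingertip until its spring nose has passed the nearer cross rod of the notched clip and drops into the notch between the clip's two rods, not beyond it. Then press the lock pin on top of the stop all the way down. Never lift the stop off the rail, and leave the things standing around the gauge where they are.

Things in the scene. Friction and masses are not known exactly. Their poses are not given: they have to be found in the camera images.
- rail: Bench gauge, fixed: aluminium rail 40 mm wide, 460 mm long, flat top 35 mm above the bench, dark end blocks 40 mm high; beside it an empty V trough (x +48 to +120 mm, 32 mm high). Origin: on the bench under the rail's centre line, mid length. y along the rail, x across it towards the trough (away from the robot), z up. Turned in plan by up to 0.3 rad.
- catch: Notched clip: dark steel plate flush with the rail's top, 60 mm across, 50 mm along it, crossed by two steel rods (along x, 74 mm long, end caps showing at the sides, 4 mm proud of the rail's top) at y -10 and +10 mm. Between them is the notch. Origin: rail top, centre line, middle of the notch; axes as the rail's. Fixed, on either side of the stop, 60 to 150 mm from it.
- blank: Blank clip: the same flush dark plate without rods, on the other side of the stop. Nothing to do there. Origin at the rail's top, in its middle; axes parallel to the rail's.
- carriage (a joint): Position of the stop along the rail, m: the y coordinate of the stop's centre in the rail's frame; travel -0.18 to +0.18. Sliding drag about 0.8 N plus 8 N per m/s; it stays where left.
- nose (a joint): How far the spring-loaded half-round nose under the stop is pushed up into it, m: 0 on the plain rail and down in the notch, about 0.004 on top of a rod. Its spring presses it down with 7 N. Climbing a rod takes a push of about 6 to 14 N on the stop, which falls away with a small jump forward as the nose drops into the notch; the second rod takes as much again.
- stop (a joint): Height of the stop's block above its seat on the rail, m: 0 when down, where weight and a keeper spring hold it with about 14 N; it does not rise by itself as it slides or crosses a rod. It could be lifted 30 mm, which is not wanted.
- stop_mid (a point): Centre of the stop's dark steel block: 50 mm across the rail (x), 36 mm along it (y), 40 mm high, 41 to 81 mm above the bench when down; this point then 61 mm above the bench. Axes as the rail's. The flat faces at y -18 and +18 mm may be pushed. A blade (12 mm thick, 26 mm high) sticks out at +x over the trough, to 93 mm from the rail's centre line.
- lock (a joint): How far the lock pin is pressed, m: 0 up, 0.008 fully down. Takes about 4 N and stays where it is left.
- lock_top (a point): Centre of the top of the lock pin: an upright aluminium disc 23 mm in diameter in the middle of the stop's top, standing 12 mm above the block when up (93 mm above the bench) and 4 mm when fully down.
- roller: Bystander: short upright aluminium roller with a dark foot flange 72 mm in diameter, body 46 mm, 157 mm high. Origin under its centre.
- plug: Bystander: steel core plug with a flange 68 mm in diameter, 55 mm high. Origin under its centre.
- block: Bystander: wooden block 60 x 110 x 40 mm. Origin under its centre.
- jug: Bystander: small white plastic bottle 52 mm in diameter, 100 mm high. Origin under its centre.

How it is judged:
By the outcome, as a careful person would: the job done as asked, in the order asked, and still so for the second after the job is handed in, with the robot touching nothing.
It also fails if it takes over 48 s, if anything falls off the work surface, if the arm or the gripper's body presses on something with over 40 N, if the wrist force passes 120 N, or if a joint passes its speed limit or range.

## Working session

There is one attempt and no reset: what is moved stays moved. The work goes in short steps, Python scripts to look and compute and a tool call to move; the robot and the scene stay as the last step left them, time stands still between calls to the robot, and variables do not carry over. Pictures are saved under pics/ and viewed, and the job is handed in when it is done.

Besides the shell and the picture viewer there is one more tool, called after "Request:" in YAML: its name, and indented under it one key for each argument. step_arm: Moves the arm, as the interface text tells. Its arguments: {"type":"object","properties":{"moves":{"type":"array","items":{"type":"array","items":{"type":"array","items":{"type":"number"}}}},"force":{"type":"number"}},"required":["moves"]}

```bash
mkdir -p pics; cat > h.py <<'E'
import numpy as np, cv2
from workcell import env
def save(n,p): cv2.imwrite('pics/'+n,p[:,:,::-1])
def world(cam,u,v,d):
    c=env.get_calibration(cam);K=c['mtx'];T=np.linalg.inv(c['camera_from_world'])
    u=np.asarray(u,float);v=np.asarray(v,float);d=np.asarray(d,float)
    P=np.stack([(u-K[0,2])/K[0,0]*d,(v-K[1,2])/K[1,1]*d,d],-1)
    return P@T[:3,:3].T+T[:3,3]
def proj(cam,P):
    c=env.get_calibration(cam);T=c['camera_from_world'];p=T[:3,:3]@np.asarray(P)+T[:3,3];q=c['mtx']@p
    return q[:2]/q[2]
E
python3 - <<'E'
from h import *
s=env.get_state();print(s)
for c in ['scene','top']:
    p,d=env.read_camera(c);save(c+'1.png',p);np.save(c+'1.npy',d)
    for t in ['rail','catch','blank','stop_mid','lock_top','roller','plug','block','jug']:
        r=env.silhouettes(c,t)
        for k in r[:2]:
            m=k['mask']&(d>0);v,u=np.nonzero(m);w=world(c,u,v,d[m])
            if len(w): print(c,t,round(k['confidence'],2),np.round(k['uv']),m.sum(),np.median(w,0).round(3),np.percentile(w[:,2],95).round(3))
E
```

```text
{'clock': 0.0, 'joint_pos': array([1.16538595e+00, 3.13968425e-01, 4.49618300e-02, 1.30360623e+00,
       1.43620765e-05, 1.43119269e+00]), 'qvel': array([-3.19874267e-06,  2.44728448e-06, -1.04571277e-03, -3.59574151e-04,
       -2.94203685e-03, -6.26204056e-04]), 'tau': array([-4.48649007e-05, -4.80628288e+01,  2.98532206e+01,  1.91841857e-02,
       -3.31336578e-04, -7.66178971e-06]), 'tcp_pos': array([0.1508529 , 0.55433896, 0.24142004]), 'orientation': array([ 0.56128459, -0.42964498,  0.56240876,  0.42902354]), 'wrist_force': array([ 0.18929313,  0.47829542, -0.35534526]), 'ft_torque': array([ 0.05993546,  0.06818783, -0.00296145]), 'finger_gap': 0.08565026399335916}
scene rail 0.61 [310. 198.] 5831 [ 0.581 -0.015  0.023] 0.067
scene blank 0.65 [342. 177.] 239 [0.515 0.09  0.037] 0.04
scene stop_mid 0.66 [306. 180.] 377 [ 0.55  -0.018  0.075] 0.094
scene roller 0.73 [449. 173.] 977 [0.588 0.381 0.076] 0.151
scene plug 0.61 [148. 214.] 465 [ 0.579 -0.446  0.019] 0.057
scene plug 0.34 [306. 179.] 419 [ 0.549 -0.017  0.074] 0.094
scene block 0.68 [368. 220.] 1051 [0.703 0.135 0.04 ] 0.044
scene jug 0.66 [303. 177.] 369 [ 0.55  -0.019  0.075] 0.095
scene jug 0.65 [278. 225.] 637 [ 0.718 -0.113  0.059] 0.101
top rail 0.85 [327. 215.] 8212 [0.569 0.001 0.018] 0.041
top rail 0.53 [294. 241.] 367 [0.506 0.088 0.034] 0.038
top catch 0.89 [362. 227.] 473 [ 0.541 -0.097  0.036] 0.041
top catch 0.35 [330. 228.] 362 [ 0.537 -0.015  0.079] 0.093
top blank 0.79 [294. 241.] 346 [0.506 0.089 0.034] 0.038
top stop_mid 0.8 [332. 229.] 368 [ 0.537 -0.015  0.079] 0.093
top roller 0.95 [186. 213.] 703 [0.57  0.378 0.092] 0.156
top roller 0.6 [331. 227.] 341 [ 0.537 -0.015  0.079] 0.093
top plug 0.69 [484. 224.] 458 [ 0.565 -0.441  0.016] 0.056
top block 0.79 [275. 177.] 905 [0.682 0.139 0.038] 0.043
```

```bash
python3 - <<'E'
from h import *
p=cv2.imread('pics/top1.png');cv2.imwrite('pics/top1z.png',cv2.resize(p[140:300,230:430],None,fx=4,fy=3.75,interpolation=cv2.INTER_CUBIC)[:600,:800])
p=cv2.imread('pics/scene1.png');cv2.imwrite('pics/scene1z.png',cv2.resize(p[130:280,220:420],None,fx=4,fy=4,interpolation=cv2.INTER_CUBIC))
E
```

```text
(no output)
```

View pics/top1.png

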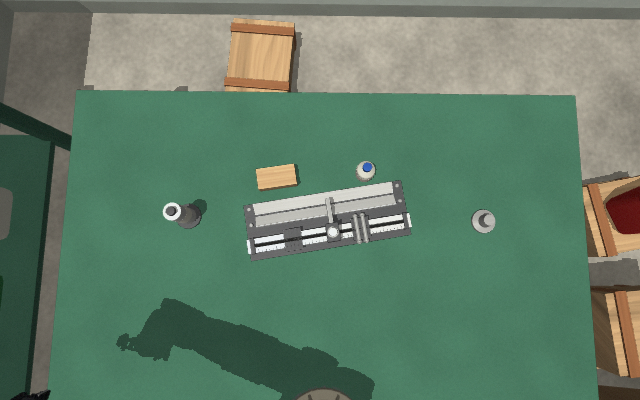

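```bash
sleep 1
```

```text
(no output)
```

View pics/scene1z.png

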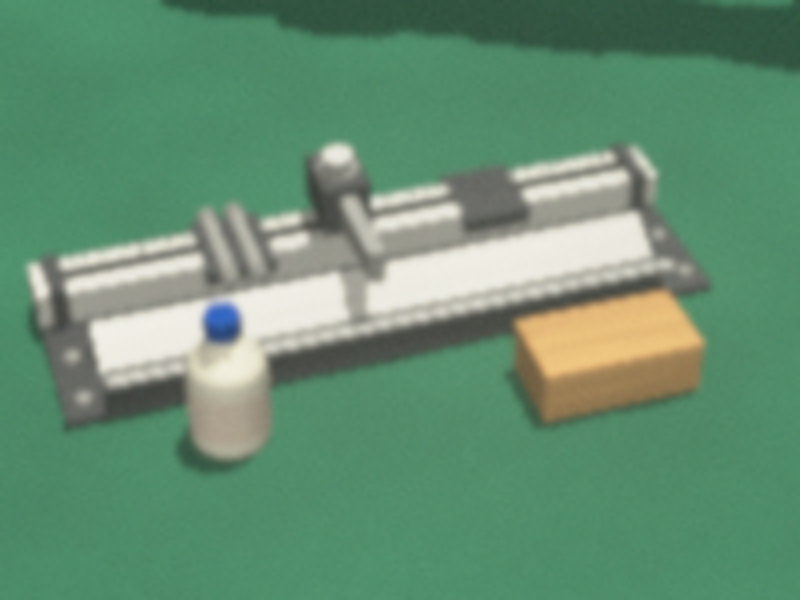

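View pics/top1z.png

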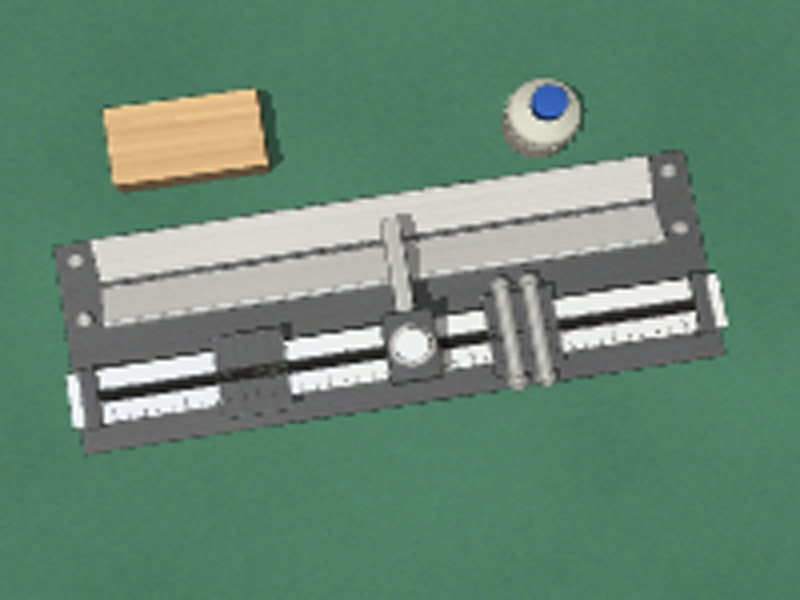

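```bash
python3 - <<'E'
from h import *
from scipy.spatial.transform import Rotation as R
s=env.get_state();q=s['orientation'];M=R.from_quat([q[1],q[2],q[3],q[0]]).as_matrix();print(M.round(3),env.nose_length)
d=np.load('top1.npy');v,u=np.nonzero(d>0);w=world('top',u,v,d[v,u])
near=(abs(w[:,0]-.55)<.15)&(abs(w[:,1])<.27)
print('table z',np.median(w[(abs(w[:,0]-.45)<.03)&(abs(w[:,1])<.2),2]))
# fit rail: rotate to minimise spread of z in 0.03..0.045
a=w[near&(w[:,2]>.029)&(w[:,2]<.05)]
best=[]
for th in np.arange(-.0,.35,.005):
    x=np.c_[np.cos(th),np.sin(th)]; y=np.array([-np.sin(th),np.cos(th)])
    X=(a[:,:2]@x.T)[:,0]
    h,_=np.histogram(X,np.arange(.4,.8,.004));best.append(((h**2).sum(),th))
th=max(best)[1];print('th',th)
ex=np.array([np.cos(th),np.sin(th)]);ey=np.array([-np.sin(th),np.cos(th)])
X=a[:,:2]@ex;Y=a[:,:2]@ey
h,e=np.histogram(X,np.arange(.4,.8,.008));print([(round(b,3),n) for b,n in zip(e,h) if n>5])
r=X<.575
print('Y ext',np.percentile(Y[r],[0,1,99,100]))
t=w[near&(w[:,2]>.07)&(w[:,2]<.1)]
for lo,hi in((.07,.087),(.088,.1)):
    k=t[(t[:,2]>lo)&(t[:,2]<hi)];print(lo,len(k),np.c_[k[:,:2]@ex,k[:,:2]@ey].min(0),np.c_[k[:,:2]@ex,k[:,:2]@ey].max(0))
E
```

```text
[[ 0.    -0.965  0.263]
 [ 0.     0.263  0.965]
 [-1.    -0.     0.   ]] 0.011
table z -0.0005105220709427094
th 0.17500000000000002
[(np.float64(0.472), np.int64(18)), (np.float64(0.48), np.int64(40)), (np.float64(0.488), np.int64(115)), (np.float64(0.496), np.int64(425)), (np.float64(0.504), np.int64(434)), (np.float64(0.512), np.int64(432)), (np.float64(0.52), np.int64(431)), (np.float64(0.528), np.int64(428)), (np.float64(0.536), np.int64(123)), (np.float64(0.544), np.int64(52)), (np.float64(0.552), np.int64(20)), (np.float64(0.56), np.int64(30)), (np.float64(0.568), np.int64(144)), (np.float64(0.624), np.int64(144)), (np.float64(0.632), np.int64(28)), (np.float64(0.64), np.int64(9)), (np.float64(0.648), np.int64(11)), (np.float64(0.664), np.int64(67)), (np.float64(0.672), np.int64(110)), (np.float64(0.68), np.int64(109)), (np.float64(0.688), np.int64(111)), (np.float64(0.696), np.int64(108)), (np.float64(0.704), np.int64(89)), (np.float64(0.712), np.int64(48)), (np.float64(0.72), np.int64(6))]
Y ext [-0.33242803 -0.32643954  0.12208945  0.12749564]
0.07 338 [ 0.49162938 -0.24673197] [ 0.67264593 -0.09327243]
0.088 74 [ 0.50645856 -0.24096538] [ 0.67060528 -0.10087581]
```

Request:
step_arm:
  moves:
    - [[1.13,0,0,0,-0.488,-0.398,0],[1.13,0,0,0,-0.488,-0.398,0],[1.13,0,0,0,-0.488,-0.398,0],[1.13,0,0,0,-0.488,-0.398,0],[1.13,0,0,0,-0.488,-0.398,0],[1.13,0,0,0,-0.488,-0.398,0],[1.13,0,0,0,-0.488,-0.398,0],[1.13,0,0,0,-0.488,-0.398,0],[1.13,0,0,0,-0.488,-0.398,0],[1.13,0,0,0,-0.488,-0.398,0],[1.13,0,0,0,-0.488,-0.398,0],[1.13,0,0,0,-0.488,-0.398,0]]

```text
clock: 2.2
tcp_pos: [0.501, 0.0648, 0.2426]
orientation: [0.705, -0.062, 0.704, 0.062]
wrist_force: [1.1, 0.6, 0.1]
finger_gap: -0.0001
```

Request:
step_arm:
  moves:
    - [[0,0,0,0,-0.024,0.011,0],[0,0,0,0,-0.024,0.011,0],[0,0,0,0,-0.024,0.011,0]]

```text
clock: 2.5
tcp_pos: [0.5159, 0.0427, 0.2423]
orientation: [0.704, -0.061, 0.704, 0.061]
wrist_force: [0.1, -0.1, 0.5]
finger_gap: -0.0001
```

```bash
python3 - <<'E'
from h import *
from scipy.spatial.transform import Rotation as R
s=env.get_state();p,d=env.read_camera('wrist');save('w1.png',p);np.save('w1.npy',d)
c=env.get_calibration('wrist');print(c)
q=s['orientation'];M=R.from_quat([q[1],q[2],q[3],q[0]]).as_matrix();print(s['tcp_pos'],M.round(3),s['joint_pos'])
np.savez('w1pose.npz',M=M,t=s['tcp_pos'])
for t in ['catch','stop_mid','lock_top','blank']:
    print(t,[(k['confidence'],k['uv']) for k in env.boxes_of('wrist',t)[:3]])
E
```

```text
{'mtx': array([[309.70691629,   0.        , 324.79968028],
       [  0.        , 309.70691629, 205.85679949],
       [  0.        ,   0.        ,   1.        ]]), 'T_tool_cam': array([[ 5.62487449e-04, -2.70380976e-01,  9.62753245e-01,
        -1.31453170e-01],
       [ 1.16045847e-04, -9.62753374e-01, -2.70381080e-01,
         6.91478620e-02],
       [ 9.99999835e-01,  2.63809480e-04, -5.10160100e-04,
         4.20006186e-04],
       [ 0.00000000e+00,  0.00000000e+00,  0.00000000e+00,
         1.00000000e+00]])}
[0.51589498 0.04265187 0.2422877 ] [[-0.    -0.172  0.985]
 [ 0.001  0.985  0.172]
 [-1.     0.001 -0.   ]] [-7.30635315e-02  2.02050107e-01 -1.01055962e-01  1.26786462e+00
  6.83480024e-04  1.32472963e+00]
catch []
stop_mid []
lock_top []
blank [(0.79, [321.0, 141.2])]
```

View pics/w1.png

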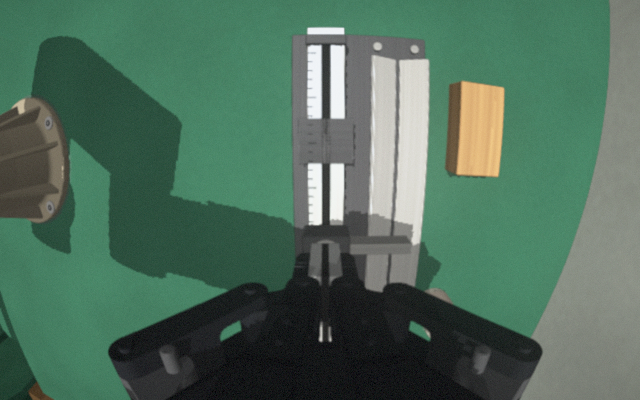

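```bash
python3 - <<'E'
from h import *
z=np.load('w1pose.npz');c=env.get_calibration('wrist');T=c['T_tool_cam'];K=c['mtx']
th=.174;ex=np.array([np.cos(th),np.sin(th)]);ey=np.array([-np.sin(th),np.cos(th)])
def wr(u,v,h):
    a=np.array([u-K[0,2],v-K[1,2]]);r=np.hypot(*a);t=r/K[0,0];ray=np.r_[a/r*np.sin(t),np.cos(t)]
    R=z['M']@T[:3,:3];o=z['t']+z['M']@T[:3,3];ray=R@ray;P=o+ray*(h-o[2])/ray[2];return P[:2]@ex,P[:2]@ey
for n,u,v,h in [('endTL',306,36,.040),('endTR',346,36,.04),('railL',308,225,.035),('railR',346,200,.035),('blankTL',299,119,.035),('blankTR',353,119,.035),('blankBL',299,163,.035),('stop +y top edge L',302,240,.081),('R',350,240,.081),('edge lower?',302,229,.081)]:
    print(n,np.round(wr(u,v,h),4))
def top(u,v,h):
    c=env.get_calibration('top');K2=c['mtx'];Ti=np.linalg.inv(c['camera_from_world']);ray=Ti[:3,:3]@np.array([(u-K2[0,2])/K2[0,0],(v-K2[1,2])/K2[1,1],1]);o=Ti[:3,3];P=o+ray*(h-o[2])/ray[2];return np.round([P[:2]@ex,P[:2]@ey],4)
for n,u,v,h in [('r1',500,283,.039),('r1b',517,382,.039),('r2',528,278,.039),('r2b',547,380,.039),('pin',412,343,.093),('blank',253,372,.035),('stopTL',388,318,.081),('stopBR',442,372,.081)]:
    print(n,top(u/4-.5+.125+230,v/3.75+140-.4,h))
p=cv2.imread('pics/w1.png');cv2.imwrite('pics/w1z.png',cv2.resize(p[180:320,240:440],None,fx=4,fy=4,interpolation=cv2.INTER_CUBIC))
E
```

```text
endTL [0.4958 0.1163]
endTR [0.5385 0.1163]
railL [ 0.4962 -0.0962]
railR [ 0.5397 -0.0663]
blankTL [0.4879 0.0245]
blankTR [0.5463 0.0245]
blankBL [ 0.4873 -0.024 ]
stop +y top edge L [ 0.4925 -0.0964]
R [ 0.5414 -0.0964]
edge lower? [ 0.4928 -0.0844]
r1 [ 0.5535 -0.1802]
r1b [ 0.4797 -0.179 ]
r2 [ 0.554  -0.2001]
r2b [ 0.4777 -0.1997]
pin [ 0.5172 -0.1106]
blank [ 5.171e-01 -4.000e-04]
stopTL [ 0.538  -0.0982]
stopBR [ 0.4943 -0.1273]
```

View pics/w1z.png

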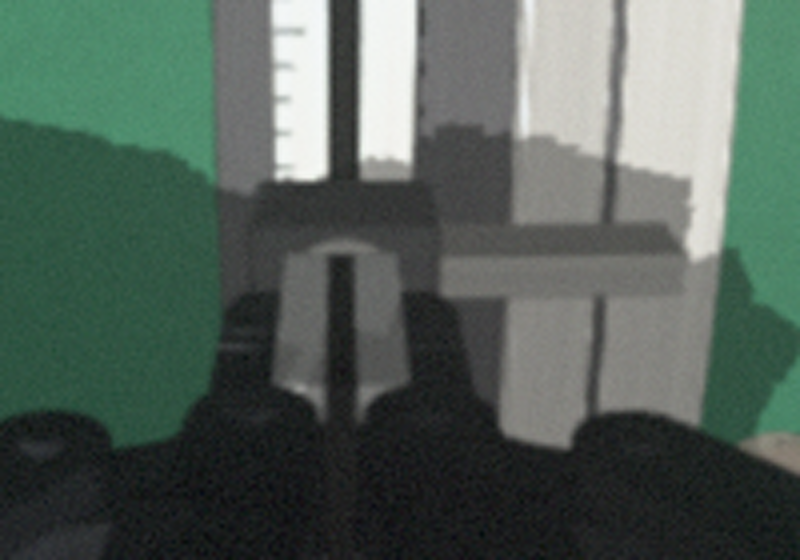

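Request:
step_arm:
  moves:
    - [[0,0,0,0.05,0,0.001,0],[0,0,0,0.1,0,0.001,0],[0,0,0,0.14,0,0.001,0],[0,0,0,0.165,0,0.001,0],[0,0,0,0.179,0,0.001,0],[0,0,0,0.179,0,0.001,0],[0,0,0,0.179,0,0.001,0]]

```text
clock: 3.45
tcp_pos: [0.5166, 0.0451, 0.0643]
orientation: [0.705, -0.063, 0.704, 0.063]
wrist_force: [-0.2, 0.7, 0.9]
finger_gap: -0.0002
```

```bash
cat > st.py <<'E'
from h import *
s=env.get_state();th=.174;ex=np.array([np.cos(th),np.sin(th),0]);ey=np.array([-np.sin(th),np.cos(th),0])
t=s['tcp_pos'];f=s['wrist_force'];print('clk',s['clock'],'X %.4f Y %.4f Z %.4f'%(t@ex,t@ey,t[2]),'fx %.1f fy %.1f fz %.1f'%(f@ex,f@ey,f[2]))
E
python3 st.py; python3 - <<'E'
from h import *
p,d=env.read_camera('scene');save('s2.png',cv2.resize(p[130:280,220:420],None,fx=4,fy=4,interpolation=cv2.INTER_CUBIC))
E
```

```text
clk 3.45 X 0.5166 Y -0.0450 Z 0.0643 fx -0.1 fy 0.8 fz 0.9
```

View pics/s2.png

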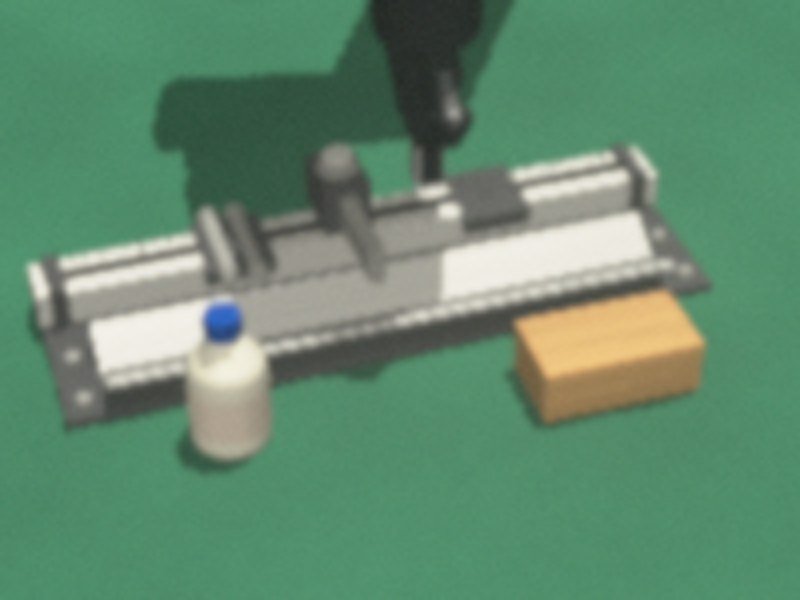

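Request:
step_arm:
  moves:
    - [[0,0,0,0,-0.014,0,0],[0,0,0,0,-0.028,0,0],[0,0,0,0,-0.033,0,0],[0,0,0,0,-0.038,0,0],[0,0,0,0,-0.044,0,0],[0,0,0,0,-0.05,0,0],[0,0,0,0,-0.056,0,0],[0,0,0,0,-0.062,0,0],[0,0,0,0,-0.067,0,0],[0,0,0,0,-0.072,0,0]]

```text
clock: 4.5
tcp_pos: [0.5299, -0.0263, 0.0649]
orientation: [0.705, -0.063, 0.704, 0.063]
wrist_force: [-0.6, 0.8, 0.4]
finger_gap: -0.0001
```

```bash
python3 st.py; python3 - <<'E'
from h import *
p,d=env.read_camera('scene');save('s3.png',cv2.resize(p[130:280,220:420],None,fx=4,fy=4,interpolation=cv2.INTER_CUBIC))
p,d=env.read_camera('wrist');save('w3.png',p)
E
```

```text
clk 4.5 X 0.5173 Y -0.1177 Z 0.0649 fx -0.5 fy 0.9 fz 0.4
```

View pics/s3.png

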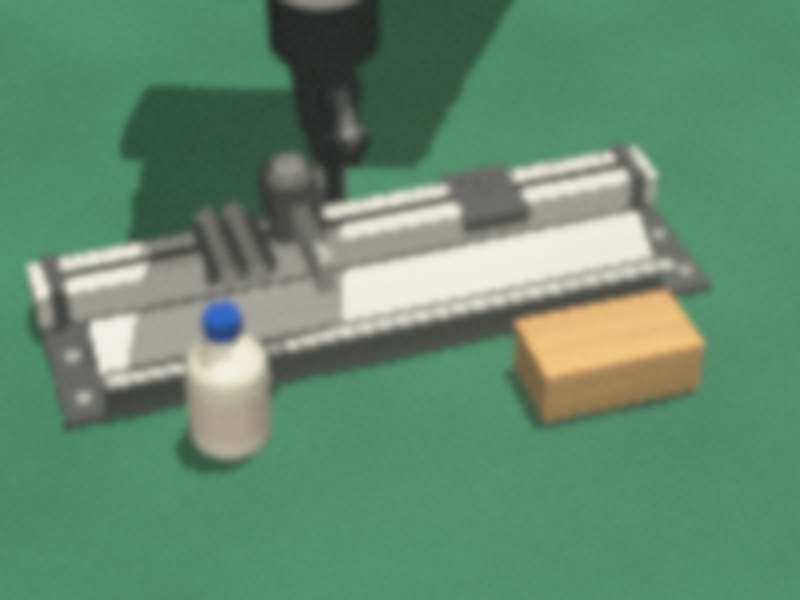

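View pics/w3.png

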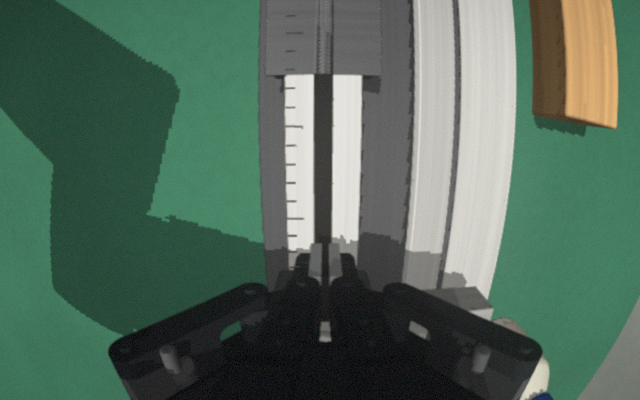

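```bash
cat >> h.py <<'E'
th=.174;EX=np.array([np.cos(th),np.sin(th)]);EY=np.array([-np.sin(th),np.cos(th)])
def ray(cam,u,v,h):
    c=env.get_calibration(cam);K2=c['mtx'];Ti=np.linalg.inv(c['camera_from_world']);r=Ti[:3,:3]@np.array([(u-K2[0,2])/K2[0,0],(v-K2[1,2])/K2[1,1],1]);o=Ti[:3,3];P=o+r*(h-o[2])/r[2];return np.round([P[:2]@EX,P[:2]@EY],4)
E
python3 - <<'E'
from h import *
for n,u,v,h in [('pin0',336,153,.093),('pin1',288,163,.093),('rodnear caps',268,275,.037),('far',238,281,.037),('rn',236,210,.037),('rf',207,213,.037)]:
    print(n,ray('scene',u/4-.4+220,v/4-.4+130,h))
E
```

```text
pin0 [ 0.5119 -0.1119]
pin1 [ 0.5131 -0.147 ]
rodnear caps [ 0.5609 -0.1769]
far [ 0.5609 -0.1982]
rn [ 0.4786 -0.1795]
rf [ 0.4755 -0.2003]
```

Request:
step_arm:
  moves:
    - [[0,0,0,0,-0.005,0,0],[0,0,0,0,-0.01,0,0],[0,0,0,0,-0.015,0,0],[0,0,0,0,-0.018,0,0],[0,0,0,0,-0.02,0,0],[0,0,0,0,-0.022,0,0]]

```text
clock: 5.2
tcp_pos: [0.5339, -0.0486, 0.0648]
orientation: [0.705, -0.063, 0.704, 0.062]
wrist_force: [-1.6, 1.7, 0.6]
finger_gap: -0.0
```

```bash
python3 st.py
```

```text
clk 5.2 X 0.5174 Y -0.1403 Z 0.0648 fx -1.3 fy 1.9 fz 0.6
```

Request:
step_arm:
  moves:
    - [[0,0,0,0,-0.001,0,0],[0,0,0,0,-0.002,0,0],[0,0,0,0,-0.003,0,0]]

```text
clock: 5.5
tcp_pos: [0.5344, -0.0515, 0.0648]
orientation: [0.705, -0.063, 0.704, 0.062]
wrist_force: [-0.4, 1.4, -0.3]
finger_gap: -0.0003
```

Request:
step_arm:
  moves:
    - [[0,0,0,0,-0.001,0,0],[0,0,0,0,-0.002,0,0]]

```text
clock: 5.7
tcp_pos: [0.5345, -0.0524, 0.0649]
orientation: [0.705, -0.062, 0.704, 0.063]
wrist_force: [-2.3, 6.7, 3.3]
finger_gap: -0.0004
```

Request:
step_arm:
  moves:
    - [[0,0,0,0,-0.001,0,0],[0,0,0,0,-0.002,0,0]]

```text
clock: 5.9
tcp_pos: [0.5345, -0.0526, 0.0649]
orientation: [0.705, -0.061, 0.703, 0.065]
wrist_force: [-1.3, 9.7, 4.4]
finger_gap: -0.0002
```

```bash
python3 st.py
```

```text
clk 5.9 X 0.5173 Y -0.1444 Z 0.0649 fx 0.4 fy 9.7 fz 4.4
```

Request:
step_arm:
  moves:
    - [[0,0,0,0,-0.002,0,0],[0,0,0,0,-0.003,0,0],[0,0,0,0,-0.003,0,0]]

```text
clock: 6.2
tcp_pos: [0.5345, -0.053, 0.0651]
orientation: [0.705, -0.06, 0.703, 0.068]
wrist_force: [-2.3, 10.5, 4.4]
finger_gap: 0.0001
```

Request:
step_arm:
  moves:
    - [[0,0,0,0,-0.003,0,0],[0,0,0,0,-0.0035,0,0],[0,0,0,0,-0.0035,0,0]]

```text
clock: 6.5
tcp_pos: [0.5345, -0.0532, 0.0652]
orientation: [0.705, -0.058, 0.703, 0.071]
wrist_force: [-1.6, 13.5, 4.2]
finger_gap: -0.0
```

```bash
python3 st.py
```

```text
clk 6.5 X 0.5172 Y -0.1449 Z 0.0652 fx 0.7 fy 13.6 fz 4.2
```

Request:
step_arm:
  moves:
    - [[0,0,0,0,-0.004,0,0],[0,0,0,0,-0.005,0,0],[0,0,0,0,-0.005,0,0]]

```text
clock: 6.8
tcp_pos: [0.5345, -0.0535, 0.0654]
orientation: [0.705, -0.056, 0.703, 0.075]
wrist_force: [-1.9, 16.9, 7.3]
finger_gap: 0.0002
```

```bash
python3 st.py; python3 - <<'E'
from h import *
from scipy.spatial.transform import Rotation as R
q=env.get_state()['orientation'];M=R.from_quat([q[1],q[2],q[3],q[0]]).as_matrix();print(M.round(3))
p,d=env.read_camera('scene');save('s4.png',cv2.resize(p[130:280,220:420],None,fx=4,fy=4,interpolation=cv2.INTER_CUBIC))
E
```

```text
clk 6.8 X 0.5171 Y -0.1452 Z 0.0654 fx 1.1 fy 17.0 fz 7.3
[[ 0.    -0.185  0.983]
 [ 0.027  0.982  0.185]
 [-1.     0.026  0.005]]
```

View pics/s4.png

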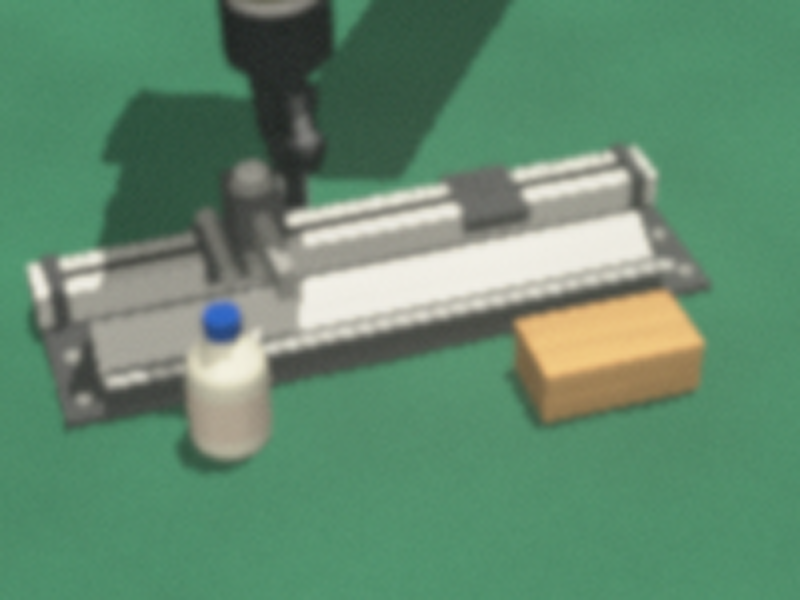

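Request:
step_arm:
  moves:
    - [[0,0,-0.03,0,-0.004,0,0],[0,0,-0.03,0,-0.004,0,0],[0,0,-0.03,0,-0.004,0,0]]

```text
clock: 7.15
tcp_pos: [0.5345, -0.0537, 0.065]
orientation: [0.706, -0.065, 0.702, 0.068]
wrist_force: [-0.8, 13.1, 3.4]
finger_gap: -0.0
```

```bash
python3 st.py
```

```text
clk 7.15 X 0.5171 Y -0.1454 Z 0.0650 fx 1.5 fy 13.0 fz 3.4
```

Request:
step_arm:
  moves:
    - [[0,0,-0.02,0,-0.004,0,0],[0,0,-0.02,0,-0.005,0,0],[0,0,-0.02,0,-0.005,0,0],[0,0,-0.02,0,-0.005,0,0]]

```text
clock: 7.55
tcp_pos: [0.5345, -0.0539, 0.0649]
orientation: [0.706, -0.07, 0.701, 0.065]
wrist_force: [-1.6, 16.4, 5.3]
finger_gap: 0.0003
```

```bash
python3 st.py
```

```text
clk 7.55 X 0.5171 Y -0.1456 Z 0.0649 fx 1.2 fy 16.4 fz 5.3
```

Request:
step_arm:
  moves:
    - [[0.012,0,0,0,-0.005,0,0],[0.012,0,0,0,-0.006,0,0],[0.012,0,0,0,-0.007,0,0],[0.012,0,0,0,-0.007,0,0]]

```text
clock: 7.95
tcp_pos: [0.5346, -0.0543, 0.0651]
orientation: [0.707, -0.063, 0.701, 0.067]
wrist_force: [-3.6, 23.0, 8.5]
finger_gap: 0.0
```

```bash
python3 st.py;python3 - <<'E'
from h import *
from scipy.spatial.transform import Rotation as R
s=env.get_state();q=s['orientation'];M=R.from_quat([q[1],q[2],q[3],q[0]]).as_matrix();print(M.round(3),s['ft_torque'])
E
```

```text
clk 7.95 X 0.5171 Y -0.1461 Z 0.0651 fx 0.5 fy 23.2 fz 8.5
[[ 0.007 -0.184  0.983]
 [ 0.007  0.983  0.184]
 [-1.     0.006  0.008]] [4.51165755 0.48342942 0.05168042]
```

```bash
python3 - <<'E'
from h import *
p,d=env.read_camera('scene');save('s5.png',cv2.resize(p[150:220,245:325],None,fx=8,fy=8,interpolation=cv2.INTER_CUBIC))
p,d2=env.read_camera('top');save('t5.png',cv2.resize(p[190:270,290:400],None,fx=7,fy=7,interpolation=cv2.INTER_CUBIC))
E
```

```text
(no output)
```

View pics/s5.png

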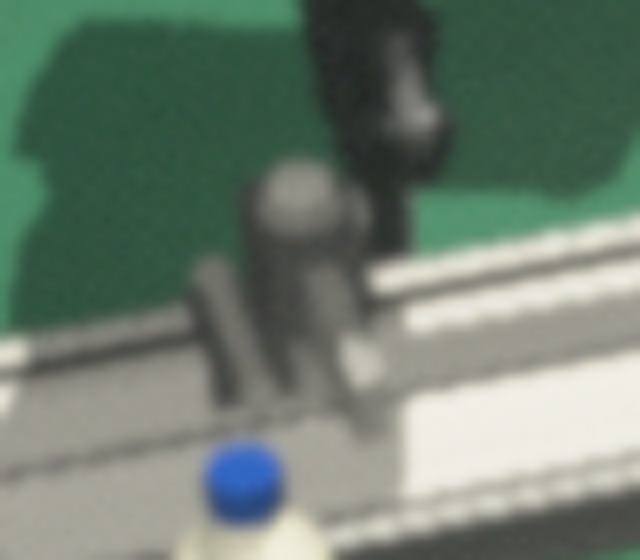

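View pics/t5.png

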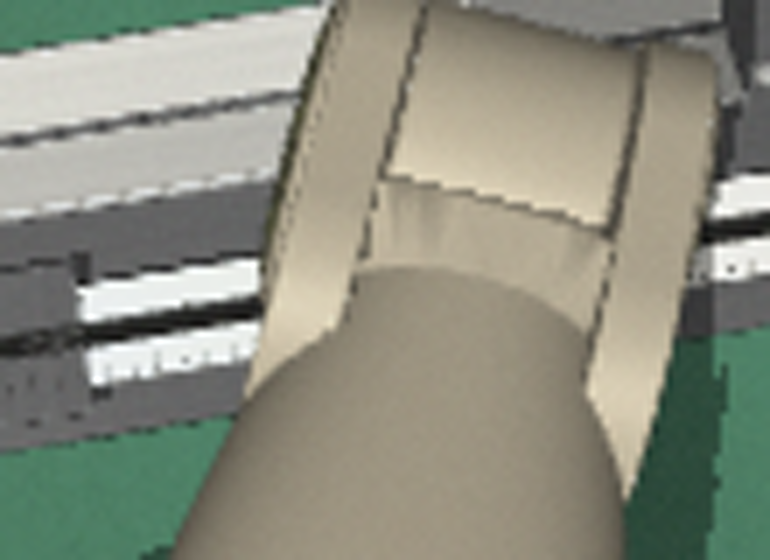

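Request:
step_arm:
  moves:
    - [[0,0,0,-0.0005,-0.007,0,0],[0,0,0,-0.0007,-0.008,0,0],[0,0,0,-0.0007,-0.008,0,0]]

```text
clock: 8.35
tcp_pos: [0.5344, -0.0547, 0.0654]
orientation: [0.706, -0.06, 0.701, 0.075]
wrist_force: [-1.8, 25.9, 6.9]
finger_gap: -0.0
```

```bash
python3 st.py
```

```text
clk 8.35 X 0.5169 Y -0.1464 Z 0.0654 fx 2.7 fy 25.9 fz 6.9
```

Request:
step_arm:
  moves:
    - [[0,0,-0.02,0,-0.006,0,0],[0,0,-0.02,0,-0.006,0,0],[0,0,-0.02,0,-0.006,0,0],[0,0,-0.02,0,-0.006,0,0],[0,0,-0.02,0,-0.006,0,0],[0,0,-0.02,0,-0.006,0,0],[0,0,-0.02,0,-0.006,0,0],[0,0,-0.02,0,-0.006,0,0]]

```text
clock: 9.15
tcp_pos: [0.5344, -0.0544, 0.0652]
orientation: [0.707, -0.064, 0.701, 0.073]
wrist_force: [-1.9, 21.6, 7.3]
finger_gap: -0.0001
```

```bash
python3 st.py; python3 - <<'E'
from h import *
from scipy.spatial.transform import Rotation as R
s=env.get_state();q=s['orientation'];M=R.from_quat([q[1],q[2],q[3],q[0]]).as_matrix();print(M.round(3),s['ft_torque'],s['wrist_force'])
p,d=env.read_camera('wrist');save('w6.png',p)
p,d=env.read_camera('scene');save('s6.png',cv2.resize(p[150:220,245:325],None,fx=8,fy=8,interpolation=cv2.INTER_CUBIC))
E
```

```text
clk 9.15 X 0.5169 Y -0.1461 Z 0.0652 fx 1.9 fy 21.6 fz 7.3
[[ 0.008 -0.193  0.981]
 [ 0.015  0.981  0.193]
 [-1.     0.013  0.01 ]] [4.27247987 0.39052724 0.0151714 ] [-1.85618445 21.58495237  7.26236283]
```

View pics/w6.png

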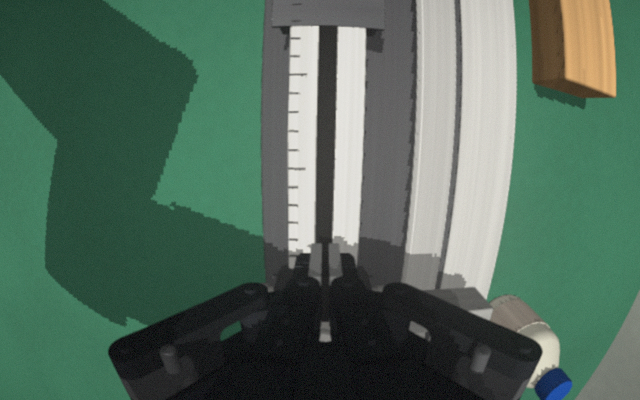

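View pics/s6.png

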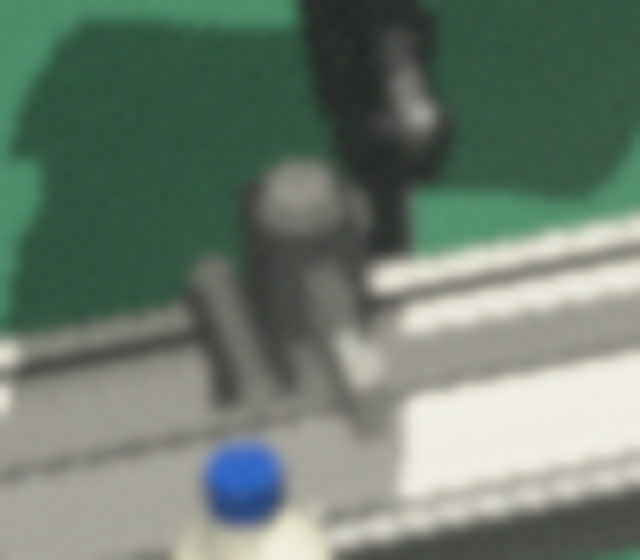

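```bash
python3 - <<'E'
from h import *
P=lambda X,Y,Z: np.r_[X*EX+Y*EY,Z]
for z in (.065,.054,.045,.037):
    for dy in (-.011,.011):
        u,v=proj('scene',P(.517+.0145,-.1464+dy,z));print(z,dy,(u-245)*8,(v-150)*8)
print('block corners')
for X in(.492,.542):
  for Z in (.041,.081):
    for Y in (-.1755-.018,-.1755+.018):
      u,v=proj('scene',P(X,Y,Z));print(X,Z,Y,np.round([(u-245)*8,(v-150)*8]))
E
```

```text
0.065 -0.011 361.5007450616454 263.1284467224307
0.065 0.011 422.4157973199831 251.2911869052689
0.054 -0.011 363.0756194787418 288.70077642729575
0.054 0.011 423.6745854093524 276.8223438048551
0.045 -0.011 364.3522389152545 309.43013286596533
0.045 0.011 424.69501760093635 297.51908744958337
0.037 -0.011 365.4781260224063 327.71194378496784
0.037 0.011 425.5949938057802 315.772702880015
block corners
0.492 0.041 -0.19349999999999998 [239. 276.]
0.492 0.041 -0.1575 [336. 257.]
0.492 0.081 -0.19349999999999998 [231. 183.]
0.492 0.081 -0.1575 [330. 165.]
0.542 0.041 -0.19349999999999998 [272. 356.]
0.542 0.041 -0.1575 [372. 336.]
0.542 0.081 -0.19349999999999998 [265. 262.]
0.542 0.081 -0.1575 [367. 242.]
```

```bash
python3 - <<'E'
from h import *
p,d=env.read_camera('wrist')
c=env.get_calibration('wrist');T=c['T_tool_cam'];K=c['mtx']
save('w7.png',cv2.resize(p[225:345,260:400],None,fx=5.5,fy=5,interpolation=cv2.INTER_CUBIC))
for u in (300,314,325,336):
  for v in range(236,300,5):
    a=np.array([u-K[0,2],v-K[1,2]]);r=np.hypot(*a);t=r/K[0,0];ray=np.r_[a/r*np.sin(t),np.cos(t)]
    P=T[:3,:3]@(ray/ray[2]*d[v,u])+T[:3,3];print(u,v,P.round(4))
E
```

```text
300 236 [ 0.0316  0.0057 -0.0137]
300 241 [ 0.0303  0.0031 -0.0136]
300 246 [ 0.0305 -0.     -0.0137]
300 251 [ 0.03   -0.0029 -0.0138]
300 256 [-0.0001  0.0079 -0.0112]
300 261 [-0.0041  0.0073 -0.0109]
300 266 [-0.0104  0.0079 -0.0104]
300 271 [-0.014   0.0073 -0.0102]
300 276 [-0.0288  0.013  -0.0089]
300 281 [-0.0352  0.0144 -0.0084]
300 286 [-0.0358  0.0127 -0.0084]
300 291 [-0.0384  0.0122 -0.0083]
300 296 [-0.0433  0.0132 -0.0079]
314 236 [ 0.0288  0.0068 -0.0056]
314 241 [ 0.0297  0.0034 -0.0057]
314 246 [ 0.0037  0.0114 -0.0048]
314 251 [-0.0019  0.0113 -0.0046]
314 256 [-0.0068  0.0111 -0.0044]
314 261 [-0.0142  0.0123 -0.0041]
314 266 [-0.0181  0.0118 -0.004 ]
314 271 [-0.0231  0.0121 -0.0039]
314 276 [-0.026   0.0115 -0.0038]
314 281 [-0.0315  0.0124 -0.0036]
314 286 [-0.0359  0.0128 -0.0034]
314 291 [-0.0386  0.0124 -0.0034]
314 296 [-0.0426  0.0128 -0.0032]
325 236 [0.0293 0.0066 0.0005]
325 241 [0.0304 0.0031 0.0005]
325 246 [0.0042 0.0113 0.0005]
325 251 [-0.0014  0.0111  0.0005]
325 256 [-0.007   0.0112  0.0005]
325 261 [-0.0141  0.0122  0.0005]
325 266 [-0.0175  0.0116  0.0005]
325 271 [-0.0222  0.0117  0.0005]
325 276 [-0.0255  0.0112  0.0005]
325 281 [-0.0265  0.0096  0.0005]
325 286 [-0.0264  0.0073  0.0005]
325 291 [-0.0265  0.005   0.0005]
325 296 [-0.0258  0.0022  0.0005]
336 236 [0.0312 0.0059 0.0066]
336 241 [0.0314 0.0027 0.0067]
336 246 [0.0037 0.0115 0.0057]
336 251 [-0.0023  0.0115  0.0055]
336 256 [-0.0077  0.0115  0.0053]
336 261 [-0.0145  0.0124  0.005 ]
336 266 [-0.0177  0.0116  0.005 ]
336 271 [-0.022   0.0116  0.0048]
336 276 [-0.0262  0.0116  0.0047]
336 281 [-0.0322  0.0128  0.0045]
336 286 [-0.0349  0.0122  0.0044]
336 291 [-0.0389  0.0125  0.0043]
336 296 [-0.0423  0.0127  0.0041]
```

View pics/w7.png

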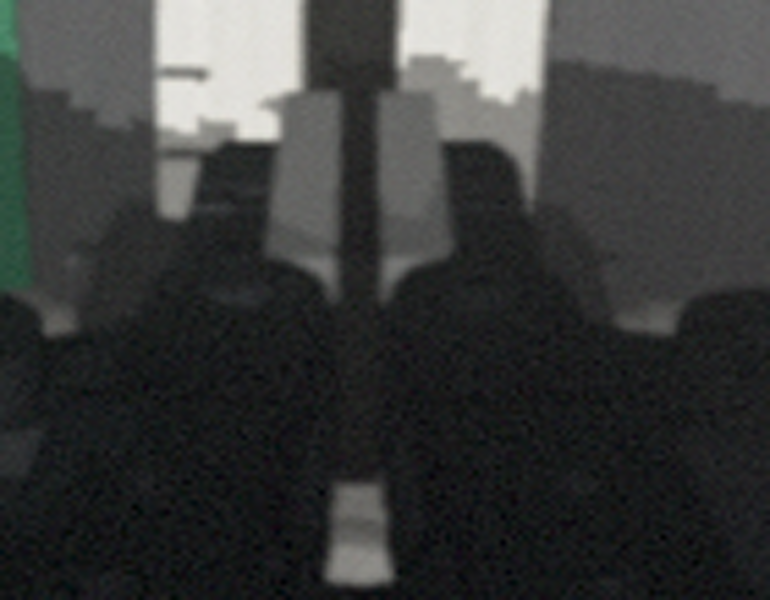

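```bash
python3 - <<'E'
from h import *
p,d=env.read_camera('wrist')
c=env.get_calibration('wrist');T=c['T_tool_cam'];K=c['mtx']
for u in (325,470,290,350):
  for v in range(280,345,6):
    a=np.array([u-K[0,2],v-K[1,2]]);r=np.hypot(*a);t=r/K[0,0];ray=np.r_[a/r*np.sin(t),np.cos(t)]
    P=T[:3,:3]@(ray/ray[2]*d[v,u])+T[:3,3];print(u,v,P.round(4),p[v,u])
E
```

```text
325 280 [-0.0256  0.0095  0.0005] [36 35 39]
325 286 [-0.0266  0.0074  0.0005] [33 35 30]
325 292 [-0.0266  0.0046  0.0005] [32 28 29]
325 298 [-0.0262  0.0015  0.0005] [34 35 34]
325 304 [-0.0257 -0.0018  0.0005] [30 28 33]
325 310 [-0.0264 -0.0043  0.0005] [34 34 39]
325 316 [-0.0255 -0.008   0.0005] [30 31 30]
325 322 [-0.0169 -0.0177  0.0005] [91 89 88]
325 328 [-0.0181 -0.0203  0.0005] [96 98 95]
325 334 [-0.0277 -0.016   0.0005] [124 120 118]
325 340 [-0.0278 -0.0194  0.0005] [134 133 129]
470 280 [ 0.043  -0.0335  0.1016] [206 204 198]
470 286 [ 0.0424 -0.0381  0.1023] [188 185 178]
470 292 [ 0.0112 -0.0231  0.085 ] [96 97 94]
470 298 [ 0.0053 -0.0233  0.0824] [95 93 91]
470 304 [-0.001  -0.0231  0.0796] [88 89 84]
470 310 [-0.006  -0.0235  0.0775] [125 125 120]
470 316 [-0.0587  0.013   0.0457] [31 34 34]
470 322 [-0.0617  0.013   0.0444] [39 42 41]
470 328 [-0.0643  0.0127  0.0434] [34 39 34]
470 334 [-0.067   0.0127  0.0422] [33 32 32]
470 340 [-0.068   0.0112  0.0422] [46 46 46]
290 280 [-0.0318  0.0128 -0.0124] [30 31 29]
290 286 [-0.0361  0.0128 -0.012 ] [23 29 29]
290 2
[... 194 characters left out ...]
.0177 -0.0092] [22 22 26]
290 322 [-0.064   0.0178 -0.0089] [16 19 19]
290 328 [-0.0663  0.0176 -0.0087] [15 19 24]
290 334 [-0.069   0.0176 -0.0085] [23 21 27]
290 340 [-0.071   0.0173 -0.0083] [14 21 17]
350 280 [-0.0338  0.014   0.0094] [29 30 27]
350 286 [-0.0363  0.013   0.0093] [35 41 41]
350 292 [-0.0397  0.0126  0.0091] [24 27 28]
350 298 [-0.044   0.0128  0.0087] [27 25 27]
350 304 [-0.0547  0.0176  0.0078] [21 21 21]
350 310 [-0.0574  0.0173  0.0076] [17 21 26]
350 316 [-0.0603  0.0172  0.0074] [11 20 21]
350 322 [-0.0644  0.0182  0.0071] [24 26 25]
350 328 [-0.0667  0.018   0.007 ] [27 31 33]
350 334 [-0.0694  0.0181  0.0068] [20 25 19]
350 340 [-0.0721  0.0183  0.0066] [18 22 21]
```

Request:
step_arm:
  moves:
    - [[0,0,-0.013,0,0.005,0,0],[0,0,-0.013,0,0.012,0,0],[0,0,-0.013,0,0.012,0,0]]

```text
clock: 9.65
tcp_pos: [0.5321, -0.0423, 0.0655]
orientation: [0.707, -0.069, 0.7, 0.069]
wrist_force: [0.2, -0.3, -0.5]
finger_gap: -0.0002
```

```bash
python3 st.py; python3 - <<'E'
from h import *
from scipy.spatial.transform import Rotation as R
s=env.get_state();q=s['orientation'];M=R.from_quat([q[1],q[2],q[3],q[0]]).as_matrix();print(M.round(3),s['wrist_force'],s['joint_pos'],s['qvel'])
p,d=env.read_camera('wrist');save('w8.png',p)
c=env.get_calibration('wrist');T=c['T_tool_cam'];K=c['mtx']
for u in (325,460):
  for v in range(260,345,4):
    a=np.array([u-K[0,2],v-K[1,2]]);r=np.hypot(*a);t=r/K[0,0];ray=np.r_[a/r*np.sin(t),np.cos(t)]
    P=M@(T[:3,:3]@(ray/ray[2]*d[v,u])+T[:3,3])+s['tcp_pos'];print(u,v,(P[:2]@EX).round(4),(P[:2]@EY).round(4),P[2].round(4),p[v,u])
p,d=env.read_camera('scene');save('s8.png',cv2.resize(p[150:220,245:325],None,fx=8,fy=8,interpolation=cv2.INTER_CUBIC))
E
```

```text
clk 9.65 X 0.5167 Y -0.1337 Z 0.0655 fx 0.2 fy -0.4 fz -0.5
[[ 0.01  -0.194  0.981]
 [ 0.001  0.981  0.194]
 [-1.    -0.001  0.01 ]] [ 0.23299163 -0.32787426 -0.4661954 ] [-0.23155272  0.34826636 -0.36357282  0.84907661  0.00334941  1.14407267] [-0.01937399  0.00360721  0.01047572 -0.00298503 -0.00400504 -0.01089498]
325 260 0.5168 -0.122 0.0777 [41 42 41]
325 264 0.5168 -0.1227 0.08 [36 35 35]
325 268 0.5168 -0.1227 0.0838 [31 32 30]
325 272 0.5167 -0.1219 0.0888 [26 27 26]
325 276 0.5167 -0.1222 0.0916 [30 32 30]
325 280 0.5167 -0.1237 0.092 [35 37 33]
325 284 0.5167 -0.1258 0.0915 [41 38 40]
325 288 0.5168 -0.1275 0.0918 [26 27 28]
325 292 0.5168 -0.1289 0.0924 [28 30 29]
325 296 0.5169 -0.1318 0.0908 [24 28 27]
325 300 0.5169 -0.1334 0.0914 [36 36 37]
325 304 0.5169 -0.1354 0.0913 [34 30 29]
325 308 0.517 -0.1363 0.0928 [36 33 38]
325 312 0.517 -0.1393 0.0914 [29 26 26]
325 316 0.5171 -0.141 0.092 [32 27 32]
325 320 0.5171 -0.1429 0.0922 [26 30 29]
325 324 0.5175 -0.1542 0.0803 [51 52 53]
325 328 0.5175 -0.1564 0.0807 [52 55 55]
325 332 0.5175 -0.1577 0.0821 [104 103 102]
325 336
[... 344 characters left out ...]
0.6143 -0.1678 0.0182 [211 209 201]
460 284 0.6151 -0.1711 0.0181 [209 208 199]
460 288 0.615 -0.1736 0.0197 [209 206 199]
460 292 0.6162 -0.1775 0.0189 [156 155 149]
460 296 0.6161 -0.1799 0.0206 [126 125 121]
460 300 0.6165 -0.183 0.0212 [126 127 121]
460 304 0.5997 -0.1656 0.0514 [93 90 91]
460 308 0.5603 -0.1201 0.1192 [52 56 51]
460 312 0.5597 -0.1205 0.1208 [44 41 43]
460 316 0.5588 -0.1205 0.123 [41 46 43]
460 320 0.5573 -0.1197 0.1261 [38 41 40]
460 324 0.5569 -0.1203 0.1274 [38 38 39]
460 328 0.5557 -0.1197 0.13 [32 33 34]
460 332 0.5556 -0.1205 0.1309 [31 33 31]
460 336 0.555 -0.1208 0.1324 [39 40 40]
460 340 0.5556 -0.1226 0.1322 [44 43 47]
460 344 0.5557 -0.1238 0.1327 [30 33 31]
```

View pics/s8.png

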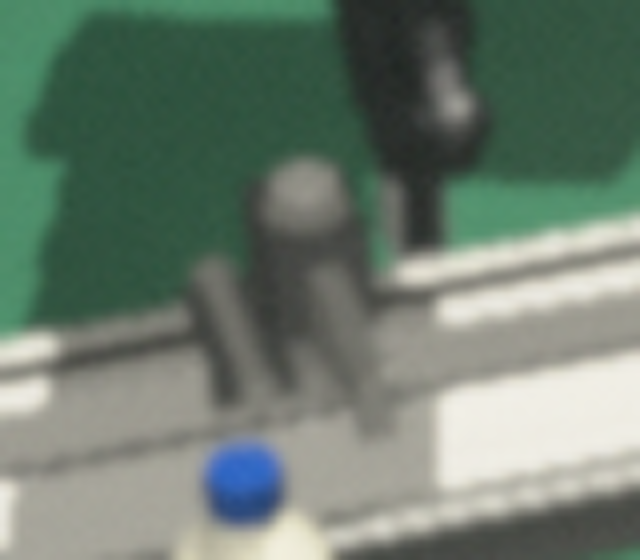

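View pics/w8.png

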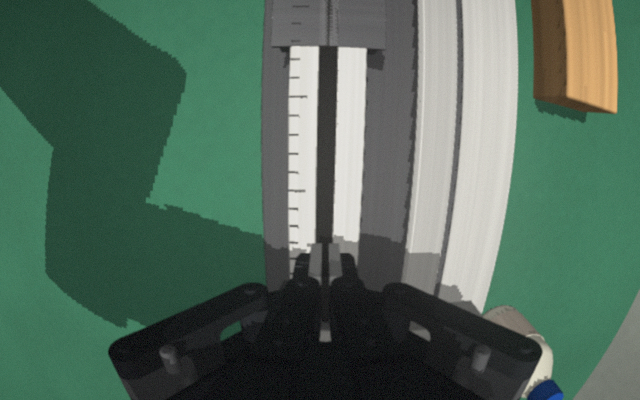

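Request:
step_arm:
  moves:
    - [[0.02,0,0,0.007,0,0.001,0],[0.02,0,0,0.007,-0.004,0.001,0],[0.02,0,0,0.007,-0.009,0.001,0],[0.02,0,0,0.007,-0.014,0.001,0],[0.02,0,0,0.007,-0.018,0.001,0],[0.02,0,0,0.007,-0.021,0.001,0],[0.02,0,0,0.007,-0.021,0.001,0]]

```text
clock: 10.45
tcp_pos: [0.5357, -0.0576, 0.0584]
orientation: [0.708, -0.059, 0.701, 0.067]
wrist_force: [-0.6, 10.2, 1.2]
finger_gap: 0.0003
```

```bash
python3 st.py
```

```text
clk 10.45 X 0.5177 Y -0.1494 Z 0.0584 fx 1.2 fy 10.1 fz 1.2
```

Request:
step_arm:
  moves:
    - [[0,0,0,0,-0.004,0,0],[0,0,0,0,-0.004,0,0],[0,0,0,0,-0.004,0,0]]

```text
clock: 10.75
tcp_pos: [0.5368, -0.0624, 0.0585]
orientation: [0.708, -0.059, 0.701, 0.067]
wrist_force: [0.6, 0.1, 0.1]
finger_gap: 0.0004
```

```bash
python3 st.py
```

```text
clk 10.75 X 0.5179 Y -0.1544 Z 0.0585 fx 0.6 fy -0.0 fz 0.1
```

```bash
python3 - <<'E'
from h import *
p,d=env.read_camera('scene');save('s9.png',cv2.resize(p[150:220,245:325],None,fx=8,fy=8,interpolation=cv2.INTER_CUBIC))
for t in ('stop_mid','lock_top'):print([(k['confidence'],k['uv']) for k in env.boxes_of('scene',t)[:2]])
from scipy.spatial.transform import Rotation as R
s=env.get_state();q=s['orientation'];M=R.from_quat([q[1],q[2],q[3],q[0]]).as_matrix()
p,d=env.read_camera('wrist');save('w9.png',p)
c=env.get_calibration('wrist');T=c['T_tool_cam'];K=c['mtx']
for u in (325,450,465,475):
  for v in range(286,345,4):
    a=np.array([u-K[0,2],v-K[1,2]]);r=np.hypot(*a);t=r/K[0,0];ray=np.r_[a/r*np.sin(t),np.cos(t)]
    P=M@(T[:3,:3]@(ray/ray[2]*d[v,u])+T[:3,3])+s['tcp_pos']
    if P[1]@np.ones(1)<9 and P[:2]@EY<-.158: print(u,v,(P[:2]@EX).round(4),(P[:2]@EY).round(4),P[2].round(4),p[v,u])
E
```

```text
[(0.66, [282.9, 182.3])]
[(0.41, [278.9, 176.1])]Traceback (most recent call last):
  File "<stdin>", line 12, in <module>
ValueError: matmul: Input operand 0 does not have enough dimensions (has 0, gufunc core with signature (n?,k),(k,m?)->(n?,m?) requires 1)
```

View pics/s9.png

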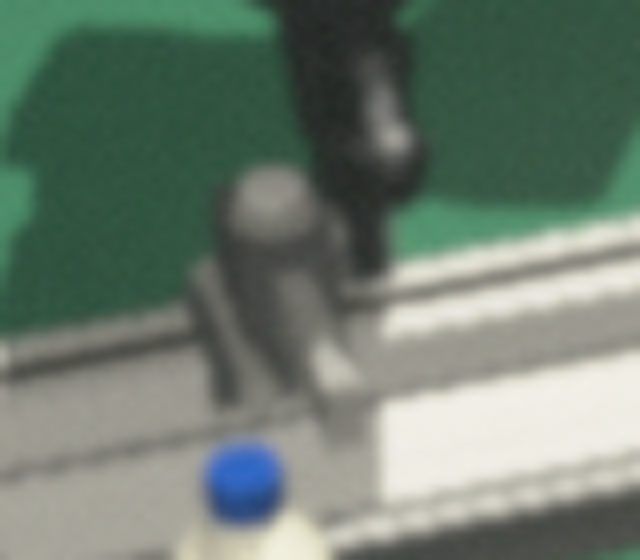

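Request:
step_arm:
  moves:
    - [[0,0,0,0,0.01,0,0],[0,0,0,0,0.02,0,0],[0,0,0,-0.04,0.02,0,0],[0,0,0,-0.08,0.02,0,0],[0,0,0,-0.11,0.02,0,0],[0,0,0,-0.12,-0.02,0,0],[0,0,0,-0.12,-0.065,0,0],[0,0,0,-0.12,-0.11,0,0],[0,0,0,-0.12,-0.155,0,0],[0,0,0,-0.12,-0.165,0,0],[0,0,0,-0.12,-0.165,0,0]]

```text
clock: 12.05
tcp_pos: [0.5647, -0.2268, 0.176]
orientation: [0.708, -0.058, 0.701, 0.067]
wrist_force: [-0.5, 0.5, -0.9]
finger_gap: -0.0001
```

```bash
python3 st.py; python3 - <<'E'
from h import *
from scipy.spatial.transform import Rotation as R
s=env.get_state();q=s['orientation'];M=R.from_quat([q[1],q[2],q[3],q[0]]).as_matrix();print(M.round(3))
np.savez('w10pose.npz',M=M,t=s['tcp_pos'])
p,d=env.read_camera('wrist');save('w10.png',p);np.save('w10.npy',d)
save('w10z.png',cv2.resize(p[80:240,240:440],None,fx=4,fy=3.75,interpolation=cv2.INTER_CUBIC))
E
```

```text
clk 12.05 X 0.5169 Y -0.3211 Z 0.1760 fx -0.5 fy 0.5 fz -0.9
[[ 0.008 -0.175  0.985]
 [ 0.013  0.985  0.175]
 [-1.     0.012  0.01 ]]
```

View pics/w10.png

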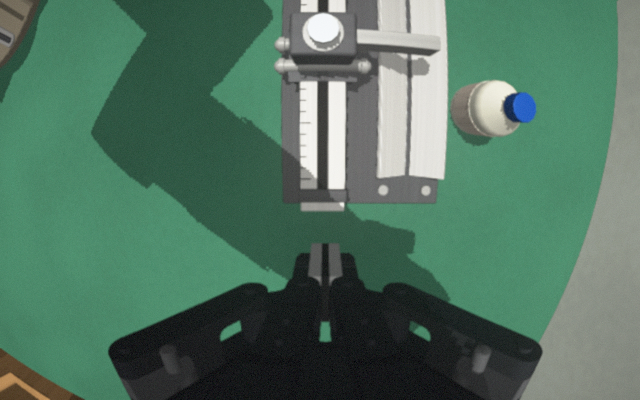

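View pics/w10z.png

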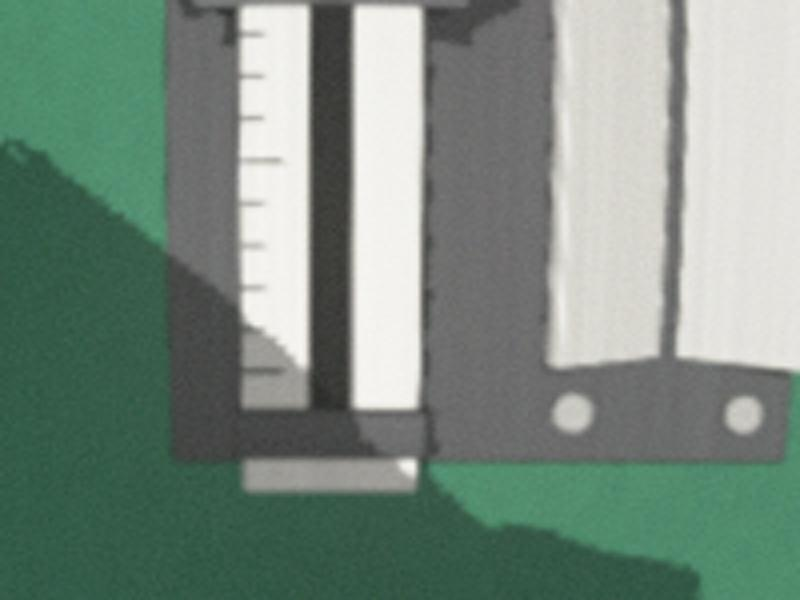

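```bash
python3 - <<'E'
from h import *
p=cv2.imread('pics/w10.png');cv2.imwrite('pics/w10z.png',cv2.resize(p[0:100,250:390],None,fx=5.7,fy=5.7,interpolation=cv2.INTER_CUBIC))
z=np.load('w10pose.npz');c=env.get_calibration('wrist');T=c['T_tool_cam'];K=c['mtx'];d=np.load('w10.npy')
def wr(u,v,h):
    a=np.array([u-K[0,2],v-K[1,2]]);r=np.hypot(*a);t=r/K[0,0];ray=np.r_[a/r*np.sin(t),np.cos(t)]
    R=z['M']@T[:3,:3];o=z['t']+z['M']@T[:3,3];ray=R@ray;P=o+ray*(h-o[2])/ray[2];return np.round([P[:2]@EX,P[:2]@EY],4)
for n,u,v,h in [('rodnear L',282,44,.036),('rodfar L',282,65,.036),('rodfar R',365,66,.036),('pin',323,31,.093),('blank corner',283,202,.0),('stop front top',300,57,.081),('endblock edge',300,190,.04),('endblk outer',300,203,.04)]: print(n,wr(u,v,h))
def pt(u,v):
    a=np.array([u-K[0,2],v-K[1,2]]);r=np.hypot(*a);t=r/K[0,0];ray=np.r_[a/r*np.sin(t),np.cos(t)]
    P=z['M']@(T[:3,:3]@(ray/ray[2]*d[v,u])+T[:3,3])+z['t'];return np.round([P[:2]@EX,P[:2]@EY,P[2]],4)
for v in range(4,80,4): print(v,pt(323,v),pt(282,v),pt(400,v),pt(307,v))
E
```

```text
rodnear L [ 0.481  -0.1802]
rodfar L [ 0.4812 -0.1997]
rodfar R [ 0.5534 -0.2005]
pin [ 0.5166 -0.1863]
blank corner [ 0.4758 -0.332 ]
stop front top [ 0.5    -0.2029]
endblock edge [ 0.4966 -0.3109]
endblk outer [ 0.4963 -0.3228]
4 [ 0.5167 -0.1415  0.0354] [ 0.4763 -0.1284  0.0063] [ 0.5919 -0.1284  0.0147] [ 0.5024 -0.1403  0.033 ]
8 [ 0.5167 -0.1457  0.0359] [ 4.756e-01 -1.303e-01 -4.000e-04] [ 0.5912 -0.1336  0.0165] [ 0.5026 -0.1455  0.0355]
12 [ 0.5167 -0.1494  0.0349] [ 0.4756 -0.1346 -0.0011] [ 0.5914 -0.1375  0.015 ] [ 0.5048 -0.1664  0.0799]
16 [ 0.5165 -0.1748  0.0932] [ 0.4757 -0.1392 -0.0012] [ 0.5909 -0.1424  0.0163] [ 0.5048 -0.1698  0.0799]
20 [ 0.5165 -0.1776  0.0924] [ 0.477  -0.1469  0.0079] [ 0.591  -0.1465  0.0155] [ 0.5048 -0.1734  0.0806]
24 [ 0.5166 -0.1808  0.0925] [ 0.4771 -0.1515  0.0085] [ 0.5909 -0.1509  0.0156] [ 0.5049 -0.1767  0.0806]
28 [ 0.5166 -0.1841  0.093 ] [ 0.4769 -0.1551  0.0063] [ 0.591  -0.1548  0.0145] [ 0.5054 -0.1836  0.0918]
32 [ 0.5166 -0.187   0.0928] [ 0.477  -0.1593  0.0061] [ 0.5905 -0.1596  0.016 ] [ 0.505  -0.1839  0.0828]
36 [ 0
[... 470 characters left out ...]
.034 ] [ 0.5813 -0.1891  0.0508] [ 0.5051 -0.1991  0.0811]
56 [ 0.5167 -0.2014  0.0772] [ 0.4776 -0.185   0.0082] [ 0.5902 -0.1843  0.0153] [ 0.5049 -0.2014  0.0776]
60 [ 0.5167 -0.2018  0.0642] [ 0.4815 -0.1957  0.0388] [ 0.5897 -0.1888  0.0172] [ 0.5042 -0.2013  0.0622]
64 [ 0.5168 -0.2013  0.0451] [ 0.4817 -0.1997  0.0405] [ 0.5893 -0.1931  0.0186] [ 0.5035 -0.2016  0.047 ]
68 [ 0.5168 -0.2034  0.0377] [ 0.4817 -0.2032  0.04  ] [ 0.5898 -0.1967  0.0166] [ 0.5032 -0.2037  0.0396]
72 [ 0.5168 -0.2065  0.0345] [ 0.4813 -0.2062  0.0367] [ 0.5896 -0.2007  0.0172] [ 0.503  -0.2066  0.0356]
76 [ 0.5168 -0.2104  0.0363] [ 0.4776 -0.2051  0.0071] [ 0.5896 -0.2047  0.017 ] [ 0.503  -0.2102  0.0358]
```

View pics/w10z.png

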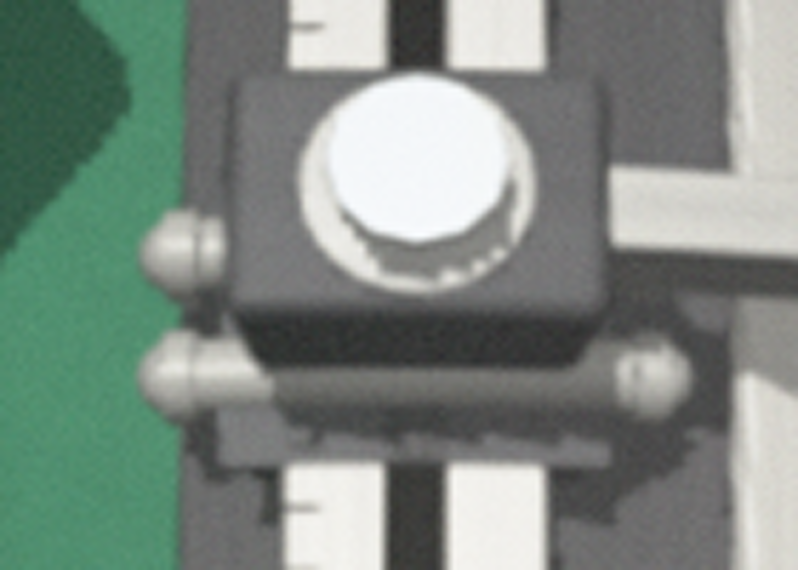

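Request:
step_arm:
  moves:
    - [[0,0,-0.012,0,0.045,0,0],[0,0,-0.012,0,0.09,0,0],[0,0,-0.012,0,0.135,0,0],[0,0,-0.012,0,0.175,0,0],[0,0,-0.012,0,0.188,0,0],[0,0,-0.012,0,0.188,0,0],[0,0,-0.012,0.045,0.188,0,0],[0,0,-0.012,0.085,0.188,0,0],[0,0,-0.012,0.11,0.188,0,0],[0,0,-0.012,0.118,0.188,0,0],[0,0,-0.012,0.118,0.188,0,0]]

```text
clock: 13.2
tcp_pos: [0.5313, -0.039, 0.0595]
orientation: [0.707, -0.062, 0.702, 0.063]
wrist_force: [0.5, -0.9, -0.1]
finger_gap: -0.0
```

```bash
python3 st.py
```

```text
clk 13.2 X 0.5166 Y -0.1304 Z 0.0595 fx 0.3 fy -1.0 fz -0.1
```

Push to tool Y about −0.156 (stop about −0.185).

Request:
step_arm:
  moves:
    - [[0,0,0,0.001,-0.008,0,0],[0,0,0,0.001,-0.015,0,0],[0,0,0,0.001,-0.02,0,0],[0,0,0,0.001,-0.023,0,0],[0,0,0,0.001,-0.026,0,0],[0,0,0,0.001,-0.026,0,0]]

```text
clock: 13.8
tcp_pos: [0.5362, -0.0651, 0.0587]
orientation: [0.707, -0.062, 0.702, 0.063]
wrist_force: [0.3, -0.4, -1.3]
finger_gap: 0.0002
```

Request:
step_arm:
  moves:
    - [[0,0,0,0,-0.0015,0,0],[0,0,0,0,-0.0015,0,0]]

```text
clock: 14.0
tcp_pos: [0.5365, -0.0666, 0.0588]
orientation: [0.707, -0.062, 0.702, 0.063]
wrist_force: [1.0, 0.1, 0.0]
finger_gap: -0.0
```

Request:
step_arm:
  moves:
    - [[0,0,0,0,-0.0015,0,0],[0,0,0,0,-0.0015,0,0]]

```text
clock: 14.2
tcp_pos: [0.5367, -0.0681, 0.0587]
orientation: [0.707, -0.062, 0.702, 0.063]
wrist_force: [0.3, -0.5, 0.1]
finger_gap: -0.0
```

```bash
python3 st.py
```

```text
clk 14.2 X 0.5168 Y -0.1600 Z 0.0587 fx 0.2 fy -0.5 fz 0.1
```

Request:
step_arm:
  moves:
    - [[0,0,0,0,0.01,0,0],[0,0,0,0,0.02,0,0],[0,0,0,-0.04,0.02,0,0],[0,0,0,-0.08,0.02,0,0],[0,0,0,-0.11,0.02,0,0],[0,0,0,-0.12,-0.02,0,0],[0,0,0,-0.12,-0.065,0,0],[0,0,0,-0.12,-0.11,0,0],[0,0,0,-0.12,-0.155,0,0],[0,0,0,-0.12,-0.165,0,0],[0,0,0,-0.12,-0.165,0,0]]

```text
clock: 15.3
tcp_pos: [0.5646, -0.2316, 0.178]
orientation: [0.707, -0.061, 0.702, 0.062]
wrist_force: [-0.7, 0.3, 0.7]
finger_gap: 0.0004
```

```bash
python3 st.py; cat > look.py <<'E'
import sys
from h import *
from scipy.spatial.transform import Rotation as R
n=sys.argv[1]
s=env.get_state();q=s['orientation'];M=R.from_quat([q[1],q[2],q[3],q[0]]).as_matrix();t0=s['tcp_pos']
p,d=env.read_camera('wrist');save(n+'.png',p)
save(n+'z.png',cv2.resize(p[0:100,250:390],None,fx=5.7,fy=5.7,interpolation=cv2.INTER_CUBIC))
c=env.get_calibration('wrist');T=c['T_tool_cam'];K=c['mtx']
v,u=np.nonzero(d>0);a=np.stack([u-K[0,2],v-K[1,2]],-1);r=np.hypot(*a.T)+1e-9;t=r/K[0,0]
ray=np.c_[a/r[:,None]*np.tan(t)[:,None],np.ones(len(r))];ok=t<1.4
P=((ray*d[v,u][:,None])@T[:3,:3].T+T[:3,3])@M.T+t0;X=P[:,:2]@EX;Y=P[:,:2]@EY;Z=P[:,2]
def st(n,m): 
    m=m&ok&(v<110);print(n,m.sum(),'Y',np.percentile(Y[m],[2,50,98]).round(4),'Z',np.median(Z[m]).round(4)) if m.sum() else print(n,0)
st('pin top',(abs(X-.517)<.013)&(Z>.084)&(Z<.1)&(Y>-.23))
st('block top',(abs(X-.517)<.026)&(Z>.079)&(Z<.0832)&(Y>-.23)&(Y<-.14))
st('block face',(abs(X-.517)<.024)&(Z>.048)&(Z<.072)&(Y>-.23)&(Y<-.14))
st('blade top',(X>.56)&(X<.6)&(Z>.065)&(Z<.08)&(Y>-.23)&(Y<-.14))
st('rods',(X>.479)&(X<.489)&(Z>.034)&(Z<.043)&(Y>-.23)&(Y<-.14))
E
python3 look.py w11
```

```text
clk 15.3 X 0.5160 Y -0.3258 Z 0.1780 fx -0.7 fy 0.5 fz 0.7
pin top 766 Y [-0.1991 -0.1891 -0.1785] Z 0.0928
block top 2004 Y [-0.2056 -0.1929 -0.1721] Z 0.0809
block face 349 Y [-0.2068 -0.2062 -0.2058] Z 0.0613
blade top 785 Y [-0.1949 -0.1898 -0.1833] Z 0.0726
rods 336 Y [-0.2135 -0.1964 -0.1744] Z 0.0381
```

View pics/w11z.png

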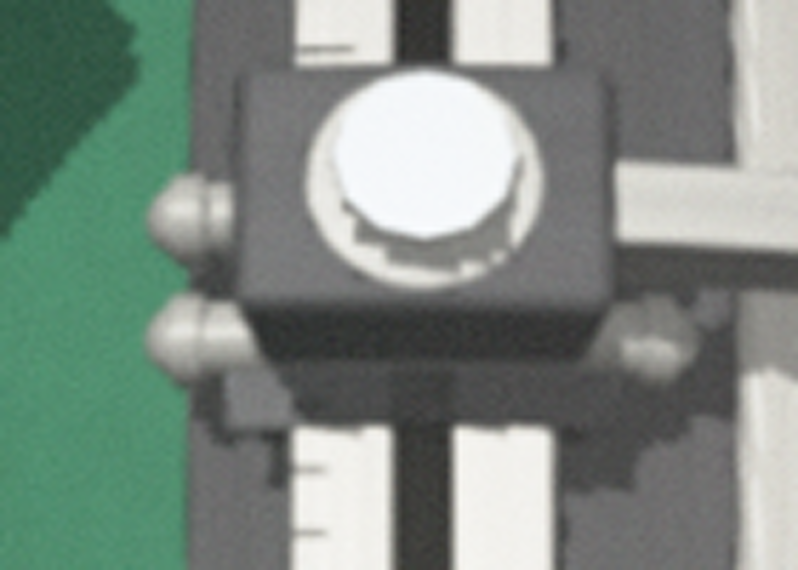

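Request:
step_arm:
  moves:
    - [[0,0,0,0,0.045,0.001,0],[0,0,0,0,0.09,0.001,0],[0,0,0,0,0.125,0.001,0],[0,0,0,0,0.137,0.001,0],[0,0,0,0.03,0.137,0.001,0],[0,0,0,0.055,0.137,0.001,0],[0,0,0,0.066,0.137,0.001,0],[0,0,0,0.066,0.137,0.001,0]]

```text
clock: 16.15
tcp_pos: [0.5403, -0.0936, 0.1109]
orientation: [0.706, -0.061, 0.703, 0.064]
wrist_force: [-0.7, -0.4, 0.9]
finger_gap: -0.0002
```

```bash
python3 st.py
```

```text
clk 16.15 X 0.5159 Y -0.1857 Z 0.1109 fx -0.8 fy -0.3 fz 0.9
```

Request:
step_arm:
  moves:
    - [[0,0,0,0,-0.0025,0.001,0],[0,0,0,0.003,-0.003,0.001,0],[0,0,0,0.006,-0.003,0.001,0],[0,0,0,0.008,-0.003,0.001,0],[0,0,0,0.01,-0.003,0.001,0]]

```text
clock: 16.65
tcp_pos: [0.5424, -0.0967, 0.1015]
orientation: [0.706, -0.061, 0.703, 0.063]
wrist_force: [-0.6, -0.3, 4.1]
finger_gap: 0.0002
```

Request:
step_arm:
  moves:
    - [[0,0,0,0.0015,0,0,0],[0,0,0,0.003,0,0,0],[0,0,0,0.003,0,0,0]]

```text
clock: 16.95
tcp_pos: [0.5424, -0.0967, 0.0985]
orientation: [0.706, -0.061, 0.703, 0.063]
wrist_force: [-0.0, -0.5, 2.8]
finger_gap: 0.0004
```

```bash
python3 st.py
```

```text
clk 16.95 X 0.5174 Y -0.1892 Z 0.0985 fx -0.1 fy -0.5 fz 2.8
```

Pin yielding at about 4 N; continue to the hard stop.

Request:
step_arm:
  moves:
    - [[0,0,0,0.0015,0,0,0],[0,0,0,0.003,0,0,0],[0,0,0,0.003,0,0,0]]

```text
clock: 17.25
tcp_pos: [0.5425, -0.0969, 0.0959]
orientation: [0.706, -0.061, 0.702, 0.063]
wrist_force: [-1.8, -0.3, 6.8]
finger_gap: 0.0002
```

Request:
step_arm:
  moves:
    - [[0,0,0,0.001,0,0,0],[0,0,0,0.002,0,0,0],[0,0,0,0.002,0,0,0]]

```text
clock: 17.55
tcp_pos: [0.543, -0.0973, 0.0958]
orientation: [0.707, -0.062, 0.702, 0.063]
wrist_force: [-4.5, 0.1, 15.6]
finger_gap: 0.0002
```

```bash
python3 st.py
```

```text
clk 17.55 X 0.5179 Y -0.1899 Z 0.0958 fx -4.4 fy 0.9 fz 15.6
```

Hard stop reached (tip z ≈ 0.085 at 15.6 N). Lift off and look.

Request:
step_arm:
  moves:
    - [[0,0,0,-0.005,0,0,0],[0,0,0,-0.03,0,0,0],[0,0,0,-0.07,0,0,0],[0,0,0,-0.082,0,0,0],[0,0,0,-0.082,-0.045,0,0],[0,0,0,-0.082,-0.09,0,0],[0,0,0,-0.082,-0.13,0,0],[0,0,0,-0.082,-0.137,0,0],[0,0,0,-0.082,-0.137,0,0]]

```text
clock: 18.45
tcp_pos: [0.5661, -0.2335, 0.1764]
orientation: [0.706, -0.06, 0.702, 0.062]
wrist_force: [0.0, -0.1, 0.5]
finger_gap: -0.0002
```

```bash
python3 st.py; python3 look.py w12; python3 - <<'E'
from h import *
p,d=env.read_camera('top');save('t12.png',p)
E
```

```text
clk 18.45 X 0.5171 Y -0.3280 Z 0.1764 fx 0.0 fy -0.1 fz 0.5
pin top 592 Y [-0.1989 -0.1894 -0.1796] Z 0.0849
block top 2124 Y [-0.2064 -0.1917 -0.173 ] Z 0.0809
block face 352 Y [-0.2076 -0.2069 -0.2066] Z 0.0611
blade top 803 Y [-0.1956 -0.1906 -0.1838] Z 0.0727
rods 322 Y [-0.214  -0.1976 -0.1752] Z 0.0382
```

View pics/w12z.png

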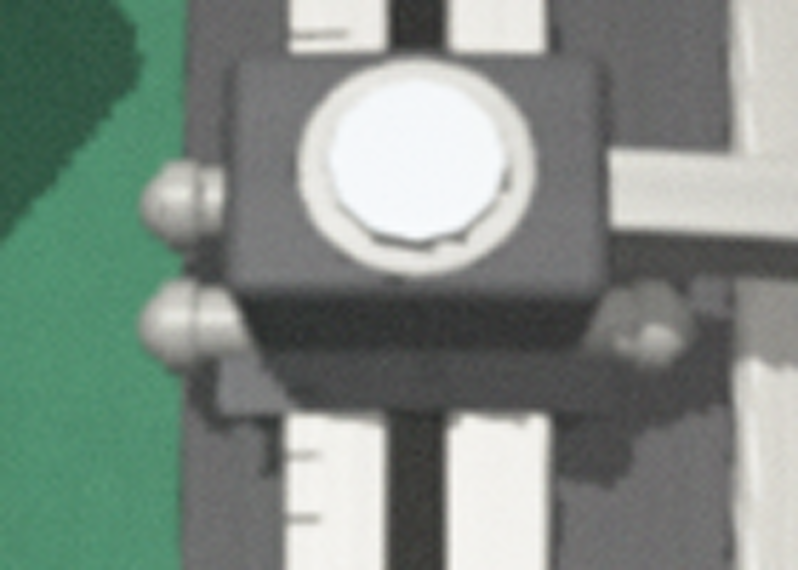

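View pics/t12.png

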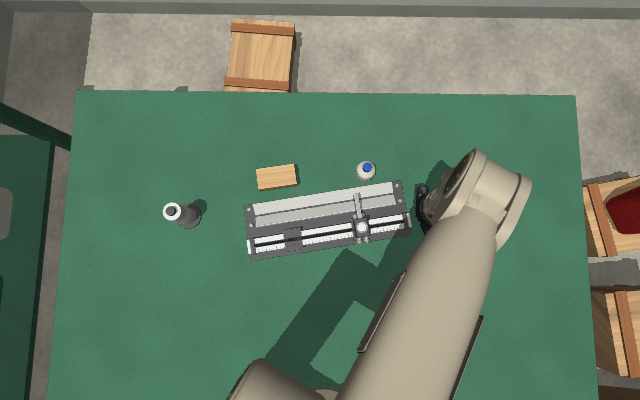

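```bash
python3 -c "
from workcell import env
print(env.hand_in())"
```

```text
the job is handed in; nothing more can be done
None
```

The stop is in the notch between the clip's two rods, and the lock pin is pressed all the way down. I handed the job in after about 18.5 s of robot time.

**Pushing the stop:**
- My first push, with the fingertip high on the block, stalled on the nearer rod at up to 26 N. That is more than the stated 14 N, and I never found out why.
- I backed off and pushed again with the fingertip 7 mm lower. The stop then crossed the rod: the force was 10 N near the top of the rod and fell to about zero.
- That left the stop about 6 mm short of the middle of the notch. I pushed it a little further with almost no force to centre it.

**Pressing the pin:** It gave way at about 4 N and reached a hard stop. I pressed to 15.6 N there.

**Last checks, with the robot clear of the gauge:**
- **Position:** the stop is within about 1 mm of the middle of the notch. The calibration is only good to about 2 mm.
- **Height:** the block's top is 81 mm above the bench, so the stop is seated and was not lifted in any measurement I took.
- **Lock pin:** its top is at 85 mm, 4 mm above the block, which means fully down.
- **Bystanders:** the roller, wooden block and bottle show in their starting places. The arm hid the plug in that last picture, so I could not check it, but the gripper never went near it.

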